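Nest the blue sample pots on the fossil preparation bench

ROBOT

A 6-joint arm with a two-finger parallel gripper is mounted at the origin on the work surface. World frame = base frame: x ahead of the robot, y to its left, z up, the work surface at z = 0. Lengths are in m, angles in rad, forces in N, time in s.
With the tool pointing down it reaches from about 0.4 to 0.825 m from the base axis. Payload 7 kg.
Tool frame: the origin (TCP) lies between the finger pads; the fingertips stand 8 mm ahead of it and the grasp point (between the pads) lies 11 mm behind it (arm.finger_overhang is the distance from the TCP to the fingertips, in m); z points along the fingers, y is the line along which they close (so a half turn about z gives the same grasp; the last joint's range is limited). The gripper opens to 88 mm and grips with 3 to 60 N. Pads are 19 mm wide; open, the fingers measure 130 mm over their backs; the gripper's body (78 mm by 193 mm) begins 47 mm behind the grasp point.
Start: joints at [1.427, 0.359, 0.012, 0, -1.224, -0.288], TCP at [0.282, 0.613, 0.235] pointing down, gripper open.
Joint ranges: [-3.07, 3.07], [-1.43, 2.12], [-1.02, 1.25], [-3.03, 1.67], [-3.05, -0], [-3.03, 3.03]. Speed limits (rad/s): [2.39, 2.39, 3.01, 3.14, 3.14, 3.14].

INTERFACE

Orientations are given as [roll, pitch, yaw] about the fixed x, y, z axes, in that order (R = Rz(yaw) Ry(pitch) Rx(roll)).
In Python, from station import arm gives the robot as it stands.
- The arm moves only by the tool move_arm, never from a script. Its argument "rows" is text: rows parted by semicolons, each of 7 numbers parted by spaces: the turn, a rotation vector about the tool's x, y, z in degrees, then the shift along the tool's x, y, z in m, then the finger opening in m, from 0 to 0.0876. A call has 1 to 8 rows; each row shifts and turns the commanded pose from where the row before left it, along the tool's axes as they then stand; what a row does not reach is not made up. A row lasts 1/8 s, in which the tool goes at most 62.5 mm and 10.7 degrees, less where a joint would pass 70% of its speed; a pose out of reach is approached as far as the arm can. A call is refused whole if a number of a shift passes 0.0625 or a number of a turn 10.7, either way. A call with a gripper value outside its range is refused whole. The fingers move at their own pace and stop on an object; "squeeze" is the grip in N (left out, the last holds). Time passes only in rows, so rows that do not move let the fingers close. It gives the time, the measured TCP pose, the force, the opening and the grip force at its end, in the units of the state.
- arm.get_state(): the state, without advancing time (a new reading comes with each control period).
- arm.grab_frame(name): name is "scene" or "top" or "wrist"; returns (picture, depth): 384x512x3 uint8, blue, green, red; 384x512 float32, m along the optical axis (not along the pixel's ray), 0 where there is no reading.
- arm.camera_model(name): a dict with "mtx" (3x3 intrinsics, pixels), "camera_from_world" (4x4, takes a point from world to camera coordinates); the wrist camera has in their place "mount" (4x4, takes a point from camera to tool coordinates, whose origin is the TCP and whose axes are the flange's). Camera axes: x right, y down, z forward; pixel columns grow to the right and rows downward; lengths in m; the calibration is good to about 2 mm. A picture is of the moment at which its call begins: read the wrist's pose just before it. camera_model takes no time and is no camera call.
- arm.job_done(): hands the job in; it is judged then, once.
The state is a dict: "t": time; "q": joint angles; "qd": joint speeds; "joint_efforts": joint torques, N m; "eef_pos": TCP position; "ee_rot": TCP orientation; "force": force on the tool from outside, world axes, zero at the start; "moment": the same for the moment, N m; "width": finger opening in m; "gripper_force": force on a finger pad.
Only numpy, scipy, OpenCV 4.12 (cv2) and the standard library are available. Lean on these libraries where they do the work, as an engineer would, in place of code of your own. Each camera call takes 0.05 s, during which the arm holds its last target. There are 200 camera calls.

TASK

Nest the three blue sample pots from largest to smallest: first stand the middle-sized blue pot upright in the wide blue dish, then stand the slim blue pot upright inside the middle-sized one. Set them down rather than dropping them, leave the dish about where it stands, and leave the orange pot alone.

Things in the scene. Friction and masses are not known exactly. Their poses are not given: they have to be found in the camera images.
- dish_in (a point): Wide, shallow, round open dish of blue plastic, loose, standing on the grey mat: outside diameter 132 mm, height 40 mm, wall 4 mm, floor 5 mm thick. The point is the centre of the upper face of its floor (35 mm below its rim); z is up. The mat's top is 4 mm above the work surface.
- mid_center (a point): Middle-sized round open pot of blue plastic with straight sides, loose, standing upright on the mat: outside diameter 64 mm, height 75 mm, wall 3 mm, floor 5 mm thick, about 0.12 kg. The point is its centre, on its axis half-way up (37.5 mm below the rim); z is its axis, up. In the dish its rim stands 40 mm proud of the dish's rim.
- slim_center (a point): Slim, tall round open pot of blue plastic with straight sides, loose, standing upright on the mat: outside diameter 36 mm, height 110 mm, wall 2.5 mm, floor 5 mm thick, about 0.08 kg. The point is its centre, on its axis half-way up (55 mm below the rim); z is its axis, up. In the middle-sized pot (inside diameter 58 mm) its rim stands 40 mm proud of that pot's rim.
- orange_center (a point): Bystander: round open pot of orange plastic, loose, standing on the mat, not of the set: outside diameter 60 mm, height 90 mm. The point is its centre, half-way up. An amber glass jar with a black cap (58 mm in diameter, 120 mm tall) also stands near the pots, and a slab of red stone with a fossil and a brush lie on the far part of the mat; nothing on the mat is taller than 125 mm.
Things that resemble listed ones, but are neither listed nor needed, are in the scene too. What is shaped like the part that bears mid_center but green is not meant. What is shaped like the part that bears dish_in but turquoise is not meant.

How it is judged:
On the way, in this order (a step that is already met when the one before it is completed fails the run):
1. the middle-sized blue pot stands upright on the floor of the dish, released, with the slim pot not yet in it (horizontal distance between mid_center and dish_in below 0.032 m and z of mid_center in the frame of dish_in between 0.0315 and 0.0435 m and angle between mid_center's own z axis and vertical below 0.15 rad and linear speed of mid below 0.03 m/s and contact force between mid and the fingers below 0.2 N and horizontal distance between slim_center and mid_center above 0.06 m), for 0.2 s.
2. the slim blue pot stands upright on the floor of the middle-sized pot, released (horizontal distance between slim_center and mid_center below 0.018 m and z of slim_center in the frame of mid_center between 0.0165 and 0.0285 m and angle between slim_center's own z axis and vertical below 0.15 rad and linear speed of slim below 0.03 m/s and contact force between slim and the fingers below 0.2 N), for 0.2 s.
At the end, for the whole second after the job is handed in: The middle-sized blue pot stands on the floor of the level dish (height within 6 mm, anywhere in the dish) and the slim blue pot on the floor of the middle-sized one (height within 6 mm, anywhere in it), both upright within 0.15 rad, released and at rest (all of step 2 and horizontal distance between mid_center and dish_in below 0.032 m and z of mid_center in the frame of dish_in between 0.0315 and 0.0435 m and angle between mid_center's own z axis and vertical below 0.15 rad and linear speed of each of mid, dish below 0.03 m/s and contact force between mid and the fingers below 0.2 N and angle between dish_in's own z axis and vertical below 0.1 rad); the robot touches nothing.
It fails at once if the orange pot is moved by more than 30 mm (distance of orange_center from where it was at the start of the episode above 0.03 m).
It fails at once if the dish is moved by more than 60 mm (distance of dish_in from where it was at the start of the episode above 0.06 m).
It fails at once if the middle-sized pot is dropped (falls faster than 0.9 m/s, about 40 mm of free fall) (linear speed of mid above 0.9 m/s and contact force between mid and the fingers below 0.1 N).
It fails at once if the slim pot is dropped (falls faster than 0.9 m/s, about 40 mm of free fall) (linear speed of slim above 0.9 m/s and contact force between slim and the fingers below 0.1 N).
It also fails if it takes over 61 s, if anything falls off the work surface, if the arm or the gripper's body presses on something with over 40 N, if the wrist force passes 120 N, or if a joint passes its speed limit or range.

## Working session

There is one attempt and no reset: what is moved stays moved. The work goes in short steps, Python scripts to look and compute and a tool call to move; the robot and the scene stay as the last step left them, time stands still between calls to the robot, and variables do not carry over. Pictures are saved under pics/ and viewed, at most 10 in all, crops included, and the job is handed in when it is done.

Besides the shell and the picture viewer there is one more tool, called after "Call:" as a command line: name --argument value ..., lists and objects as JSON in quotes. move_arm: Moves the arm, as the interface text tells. Its arguments: {"type":"object","properties":{"rows":{"type":"string"},"squeeze":{"type":"number"}},"required":["rows"]}

```bash
mkdir -p pics
python3 - <<'E'
from station import arm
import cv2,numpy as np
for n in("top","scene"):
    p,d=arm.grab_frame(n); cv2.imwrite(f"pics/{n}0.png",p); np.savez(f"{n}0.npz",p=p,d=d)
    m=arm.camera_model(n); print(n,np.round(m["mtx"],1).tolist(),np.round(m["camera_from_world"],3).tolist())
s=arm.get_state();print({k:np.round(v,3).tolist() for k,v in s.items()})
print(np.round(arm.camera_model("wrist")["mount"],3).tolist())
E
```

```text
top [[366.0, 0.0, 256.3], [0.0, 366.0, 192.8], [0.0, 0.0, 1.0]] [[0.02, -1.0, 0.006, 0.117], [-0.995, -0.02, -0.098, 0.438], [0.098, -0.004, -0.995, 1.139], [0.0, 0.0, 0.0, 1.0]]
scene [[355.9, 0.0, 254.5], [0.0, 355.9, 187.1], [0.0, 0.0, 1.0]] [[-0.373, 0.928, 0.006, 0.037], [0.783, 0.318, -0.534, -0.334], [-0.498, -0.195, -0.845, 1.477], [0.0, 0.0, 0.0, 1.0]]
{'t': 0.1, 'q': [1.427, 0.359, 0.011, -0.0, -1.224, -0.288], 'qd': [-0.002, -0.001, 0.002, 0.002, -0.001, 0.001], 'joint_efforts': [-0.002, -58.416, 29.375, 7.016, 0.01, -0.0], 'eef_pos': [0.282, 0.613, 0.234], 'ee_rot': [3.14, -0.0, -0.432], 'force': [-0.539, -0.073, 0.131], 'moment': [-0.008, 0.029, 0.007], 'gripper_force': 0.0, 'width': 0.087}
[[0.0, -0.966, -0.257, 0.068], [1.0, 0.0, -0.001, -0.001], [0.002, -0.257, 0.966, -0.15], [0.0, 0.0, 0.0, 1.0]]
```

View pics/top0.png

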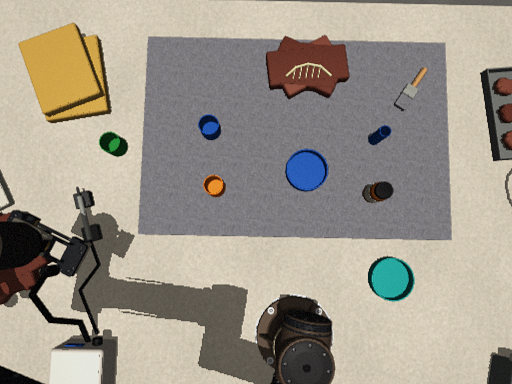

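View pics/scene0.png

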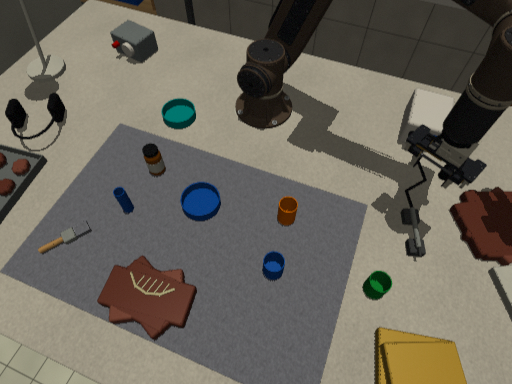

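The top view shows these candidates:
- **Open pots:** blue mid pot at (209,127), green lookalike at (113,144), orange pot at (214,186).
- **Dishes:** blue dish at (306,170), turquoise lookalike at (391,279).
- **Slim and jar:** slim blue pot at (380,134), jar at (378,191).

The blue ones on the mat fit the description. I'll measure them in both cameras and confirm in one crop.

```bash
cat > h.py <<'E'
from station import arm
import cv2,numpy as np
from scipy.optimize import least_squares
def world(n,d):
    m=arm.camera_model(n);K=m["mtx"];T=np.linalg.inv(m["camera_from_world"])
    v,u=np.indices(d.shape)
    P=np.stack([(u-K[0][2])/K[0][0]*d,(v-K[1][2])/K[1][1]*d,d],-1)
    return P@T[:3,:3].T+T[:3,3]
def comps(n,p,d,hue=(100,130)):
    h=cv2.cvtColor(p,cv2.COLOR_BGR2HSV)
    k=((h[...,0]>hue[0])&(h[...,0]<hue[1])&(h[...,1]>140)&(h[...,2]>30)).astype(np.uint8)
    N,l,s,c=cv2.connectedComponentsWithStats(cv2.morphologyEx(k,cv2.MORPH_CLOSE,np.ones((3,3))))
    W=world(n,d)
    return [(c[i],s[i,4],W[(l==i)&(d>0)]) for i in range(1,N) if s[i,4]>60]
def rim(Q,zr,R,tol=.006):
    q=Q[abs(Q[:,2]-zr)<tol]
    f=least_squares(lambda c:np.hypot(*(q[:,:2]-c).T)-R,q[:,:2].mean(0),loss='soft_l1',f_scale=.002)
    return f.x,len(q),np.abs(f.fun).mean()
E
python3 - <<'E'
from h import *
for n in("top","scene"):
    z=np.load(n+"0.npz");p,d=z["p"],z["d"]
    for c,a,Q in comps(n,p,d):
        print(n,c.round(),a,"mean",Q.mean(0).round(3),"z1/99",np.percentile(Q[:,2],[1,50,98]).round(3))
        mx=np.percentile(Q[:,2],98)
        for nm,zr,R in(("dish",.044,.064),("mid",.079,.0305),("slim",.114,.0168)):
            if abs(mx-zr)<.012: r=rim(Q,zr,R);print("  ",nm,r[0].round(4),r[1],r[2].round(4))
    for c,a,Q in comps(n,p,d,(5,20)):
        print(n,"orange-ish",c.round(),a,np.median(Q,0).round(3)) if .08<np.percentile(Q[:,2],98)<.13 else 0
p=np.load("top0.npz")["p"];cv2.imwrite("pics/crop.png",cv2.resize(p[95:215,185:415],None,fx=3.4,fy=3.4,interpolation=cv2.INTER_CUBIC))
E
```

```text
top [209. 127.] 425 mean [0.642 0.28  0.037] z1/99 [0.005 0.033 0.081]
   mid [0.6391 0.2772] 66 0.0009
top [380. 135.] 241 mean [ 0.618 -0.25   0.075] z1/99 [0.01  0.078 0.116]
   slim [ 0.6204 -0.2524] 33 0.0008
top [306. 170.] 1402 mean [ 0.514 -0.033  0.015] z1/99 [0.004 0.01  0.046]
   dish [ 0.5115 -0.0308] 164 0.0011
top orange-ish [214. 185.] 368 [0.456 0.259 0.026]
top orange-ish [374. 193.] 89 [ 0.432 -0.222  0.096]
scene [132.   1.] 75 mean [-0.714 -1.148 -0.189] z1/99 [-0.206 -0.19  -0.172]
scene [200. 201.] 1225 mean [ 0.511 -0.034  0.017] z1/99 [0.003 0.01  0.044]
   dish [ 0.5159 -0.0297] 170 0.0013
scene [123. 199.] 283 mean [ 0.626 -0.247  0.072] z1/99 [0.003 0.079 0.114]
   slim [ 0.6239 -0.2511] 35 0.0009
scene [273. 265.] 503 mean [0.639 0.278 0.04 ] z1/99 [0.004 0.039 0.08 ]
   mid [0.6432 0.2783] 85 0.0009
scene orange-ish [153. 159.] 116 [ 0.463 -0.224  0.095]
scene orange-ish [287. 210.] 471 [0.461 0.256 0.057]
```

View pics/crop.png

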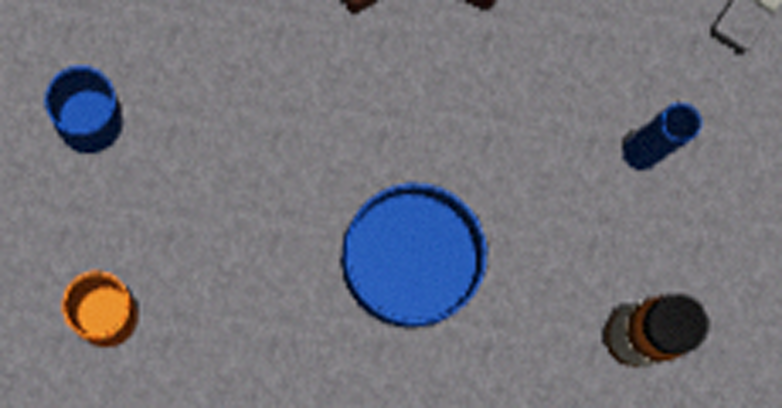

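The crop confirms it. The blue mid pot is top-left with an empty interior, the blue dish is in the centre, and the slim blue pot is on the right. The orange pot and the jar stand clear of them. In world coordinates, mid is at (0.641, 0.278), dish at (0.514, -0.030) and slim at (0.622, -0.252).

Call:
move_arm --rows "0 0 0 0.058 0.019 0 0.0876;0 0 0 0.058 0.019 0 0.0876;0 0 0 0.058 0.019 0 0.0876;0 0 0 0.058 0.019 0 0.0876;0 0 0 0.058 0.019 0 0.0876;0 0 0 0.058 0.019 0 0.0876;0 0 0 0.058 0.019 0 0.0876;0 0 0 0.058 0.019 0 0.0876" --squeeze 12

```text
t: 1.1
eef_pos: [0.6414, 0.2792, 0.2342]
ee_rot: [3.141, 0.0, -0.432]
force: [0.4, 0.8, 0.1]
width: 0.0875
gripper_force: 0.0
```

```bash
cat >> h.py <<'E'
from scipy.spatial.transform import Rotation as Ro
def wristfit(zr,R,name):
    s=arm.get_state();p,d=arm.grab_frame("wrist");m=arm.camera_model("wrist");K=m["mtx"]
    cv2.imwrite(f"pics/{name}.png",p)
    T=np.eye(4);T[:3,:3]=Ro.from_euler("xyz",s["ee_rot"]).as_matrix();T[:3,3]=s["eef_pos"]
    T=T@np.array(m["mount"]);v,u=np.indices(d.shape)
    W=np.stack([(u-K[0][2])/K[0][0]*d,(v-K[1][2])/K[1][1]*d,d],-1)@T[:3,:3].T+T[:3,3]
    h=cv2.cvtColor(p,cv2.COLOR_BGR2HSV)
    k=(abs(h[...,0].astype(int)-115)<15)&(h[...,1]>120)&(h[...,2]>30)&(d>0)
    Q=W[k];r=rim(Q,zr,R,.005);e=r[0]-s["eef_pos"][:2];c,sn=np.cos(s["ee_rot"][2]),np.sin(s["ee_rot"][2])
    print(name,"centre",r[0].round(4),r[1],r[2].round(4),"z98",np.percentile(Q[:,2],98).round(4),"tool dx,dy",np.round([e[0]*c+e[1]*sn,e[0]*sn-e[1]*c],4),"tcp",np.round(s["eef_pos"],4))
E
python3 -c "
from h import *
wristfit(.079,.0305,'w1')"
```

```text
w1 centre [0.6405 0.2788] 306 0.0009 z98 0.0792 tool dx,dy [-0.0007  0.0008] tcp [0.6414 0.2792 0.2342]
```

The wrist camera agrees to 1 mm, so I descend.

Call:
move_arm --rows "0 0 0 0 0.001 0.04 0.0876;0 0 0 0 0 0.04 0.0876;0 0 0 0 0 0.03 0.0876;0 0 0 0 0 0.03 0.0876;0 0 0 0 0 0.02 0.0876;0 0 0 0 0 0.012 0.0876;0 0 0 0 0 0.01 0.0876;0 0 0 0 0 0 0.0876"

```text
t: 2.15
eef_pos: [0.6396, 0.2797, 0.0521]
ee_rot: [3.141, 0.0, -0.432]
force: [-0.9, -0.2, 0.8]
width: 0.0878
gripper_force: 0.0
```

Call:
move_arm --rows "0 0 0 0 0 0 0.055;0 0 0 0 0 0 0.055;0 0 0 0 0 0 0.055;0 0 0 0 0 0 0.055;0 0 0 0 0 0 0.055;0 0 0 0 0 0 0.055" --squeeze 15

```text
t: 2.9
eef_pos: [0.64, 0.2798, 0.0531]
ee_rot: [-3.141, -0.0, -0.432]
force: [-2.3, -2.0, 5.7]
width: 0.0627
gripper_force: 15.0
```

Call:
move_arm --rows "0 0 0 0 0 -0.01 0.055;0 0 0 0 0 -0.02 0.055;0 0 0 0 0 -0.03 0.055;0 0 0 0 0 -0.03 0.055;0 0 0 0 0 -0.03 0.055;0 0 0 0 0 0 0.055"

```text
t: 3.65
eef_pos: [0.6412, 0.2809, 0.1759]
ee_rot: [-3.137, -0.003, -0.431]
force: [1.0, 0.3, -1.2]
width: 0.063
gripper_force: 15.0
```

Call:
move_arm --rows "0 0 0 0.002 0.03 0 0.055;0 0 0 0.002 0.045 0 0.055;0 0 0 0.002 0.05 0 0.055;0 0 0 0.002 0.05 0 0.055;0 0 0 0.002 0.05 0 0.055;0 0 0 0.002 0.05 0 0.055;0 0 0 0.002 0.04 0 0.055;0 0 0 0.001 0.021 0 0.055"

```text
t: 4.65
eef_pos: [0.5115, -0.0331, 0.172]
ee_rot: [3.141, 0.001, -0.433]
force: [0.0, 0.8, -1.8]
width: 0.0629
gripper_force: 15.0
```

Call:
move_arm --rows "0 0 0 0 0 0 0.055;0 0 0 0 0 0 0.055"

```text
t: 4.9
eef_pos: [0.5134, -0.031, 0.1724]
ee_rot: [-3.141, -0.0, -0.432]
force: [0.8, 0.2, -1.8]
width: 0.0633
gripper_force: 15.0
```

```bash
python3 -c "
from h import *
wristfit(.044,.064,'w2')
n='scene';p,d=arm.grab_frame(n)
for c,a,Q in comps(n,p,d): print(c.round(),a,Q.min(0).round(3),Q.max(0).round(3))
cv2.imwrite('pics/s2.png',p)"
```

```text
w2 centre [ 0.5118 -0.03  ] 1161 0.0011 z98 0.1988 tool dx,dy [-0.0018 -0.0002] tcp [ 0.5134 -0.031   0.1724]
[132.   1.] 75 [-0.774 -1.252 -0.206] [-0.691 -1.102 -0.165]
[199. 200.] 1231 [ 0.431 -0.112  0.001] [0.582 0.043 0.269]
[123. 199.] 282 [ 0.561 -0.342  0.002] [ 0.643 -0.232  0.116]
```

View pics/s2.png

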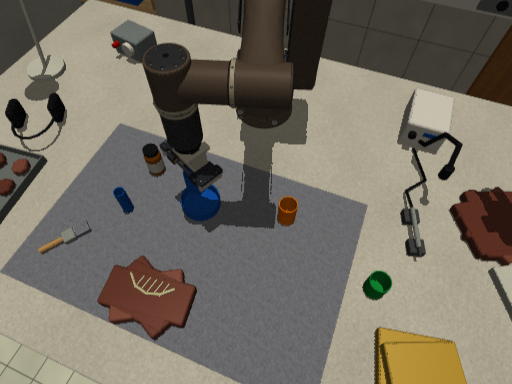

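The scene image shows the mid pot upright in the gripper over the dish (200,190), and the slim pot untouched at (123,199). I lower it.

Call:
move_arm --rows "0 0 0 -0.001 0 0.02 0.055;0 0 0 0 0 0.025 0.055;0 0 0 0 0 0.025 0.055;0 0 0 0 0 0.015 0.055;0 0 0 0 0 0.013 0.055;0 0 0 0 0 0.008 0.055;0 0 0 0 0 0.003 0.055;0 0 0 0 0 0 0.055"

```text
t: 6.0
eef_pos: [0.5122, -0.0311, 0.0638]
ee_rot: [-3.141, -0.0, -0.432]
force: [0.1, 0.4, -2.5]
width: 0.0631
gripper_force: 15.0
```

Call:
move_arm --rows "0 0 0 0 0 0.002 0.055;0 0 0 0 0 0.002 0.055;0 0 0 0 0 0 0.055"

```text
t: 6.38
eef_pos: [0.5119, -0.0312, 0.0595]
ee_rot: [-3.142, 0.0, -0.432]
force: [0.4, -0.1, -0.7]
width: 0.0628
gripper_force: 15.0
```

Call:
move_arm --rows "0 0 0 0 0 0.001 0.055;0 0 0 0 0 0 0.055;0 0 0 0 0 0 0.055"

```text
t: 6.75
eef_pos: [0.512, -0.0312, 0.0586]
ee_rot: [-3.142, -0.0, -0.432]
force: [-0.1, -0.1, -1.0]
width: 0.063
gripper_force: 15.0
```

Call:
move_arm --rows "0 0 0 0 0 0.001 0.055;0 0 0 0 0 0.001 0.055;0 0 0 0 0 0 0.055;0 0 0 0 0 0 0.055"

```text
t: 7.25
eef_pos: [0.5122, -0.0311, 0.058]
ee_rot: [-3.141, -0.001, -0.431]
force: [-5.2, 1.8, 15.3]
width: 0.063
gripper_force: 15.0
```

Contact with the dish floor is felt, so I release and rise.

Call:
move_arm --rows "0 0 0 0 0 -0.001 0.064;0 0 0 0 0 0 0.068;0 0 0 0 0 0 0.0876;0 0 0 0 0 0 0.0876;0 0 0 0 0 0 0.0876;0 0 0 0 0 0 0.0876"

```text
t: 8.0
eef_pos: [0.512, -0.0312, 0.0575]
ee_rot: [3.142, 0.0, -0.432]
force: [-0.6, -0.8, -0.3]
width: 0.0872
gripper_force: 0.0
```

Call:
move_arm --rows "0 0 0 0 0 -0.01 0.0876;0 0 0 0 0 -0.03 0.0876;0 0 0 0 0 -0.04 0.0876;0 0 0 0 0 -0.04 0.0876;0 0 0 0 0 -0.04 0.0876;0 0 0 0 0 -0.02 0.0876;0 0 0 0 0 0 0.0876;0 0 0 0 0 0 0.0876"

```text
t: 9.0
eef_pos: [0.5115, -0.0312, 0.2373]
ee_rot: [3.142, 0.001, -0.432]
force: [0.4, -0.6, -0.8]
width: 0.0878
gripper_force: 0.0
```

```bash
python3 -c "
from h import *
wristfit(.084,.0305,'w3')
wristfit(.044,.064,'w3b')"
```

```text
w3 centre [ 0.5136 -0.0303] 634 0.0009 z98 0.0842 tool dx,dy [ 0.0016 -0.0017] tcp [ 0.5115 -0.0312  0.2373]
w3b centre [ 0.5133 -0.0305] 1325 0.0059 z98 0.0841 tool dx,dy [ 0.0014 -0.0015] tcp [ 0.5114 -0.0312  0.2369]
```

View pics/w3.png

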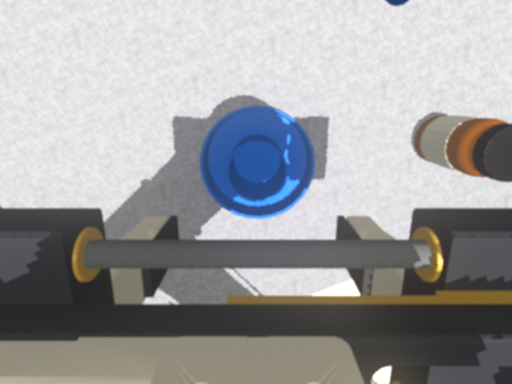

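The wrist picture shows the mid pot upright in the dish at (257,160), with its rim at z 0.084 as expected. The slim pot's edge shows at (397,0). I go to the slim pot.

Call:
move_arm --rows "0 0 0 0.024 0.019 0 0.0876;0 0 0 0.024 0.019 0 0.0876;0 0 0 0.024 0.019 0 0.0876;0 0 0 0.024 0.019 0 0.0876;0 0 0 0.024 0.019 0 0.0876;0 0 0 0.024 0.019 0 0.0876;0 0 0 0.024 0.02 0 0.0876;0 0 0 0.024 0.02 0 0.0876"

```text
t: 10.1
eef_pos: [0.622, -0.2523, 0.2362]
ee_rot: [3.141, 0.002, -0.432]
force: [0.2, -0.3, -0.8]
width: 0.088
gripper_force: 0.0
```

Call:
move_arm --rows "0 0 0 0 0 0 0.0876;0 0 0 0 0 0 0.0876"

```text
t: 10.35
eef_pos: [0.6214, -0.2512, 0.2364]
ee_rot: [3.141, 0.002, -0.432]
force: [-0.5, 0.4, 0.1]
width: 0.0881
gripper_force: 0.0
```

```bash
python3 -c "
from h import *
wristfit(.114,.0168,'w4')"
```

```text
w4 centre [ 0.6217 -0.2521] 271 0.0008 z98 0.1147 tool dx,dy [0.0006 0.0007] tcp [ 0.6214 -0.2512  0.2364]
```

Call:
move_arm --rows "0 0 0 0.001 0.001 0.04 0.0876;0 0 0 0 0 0.04 0.0876;0 0 0 0 0 0.03 0.0876;0 0 0 0 0 0.02 0.0876;0 0 0 0 0 0.012 0.0876;0 0 0 0 0 0.006 0.0876;0 0 0 0 0 0 0.0876;0 0 0 0 0 0 0.0876"

```text
t: 11.4
eef_pos: [0.6229, -0.2528, 0.0905]
ee_rot: [-3.141, -0.001, -0.432]
force: [-0.1, 0.4, -0.0]
width: 0.0875
gripper_force: 0.0
```

Call:
move_arm --rows "0 0 0 0 0 0 0.045;0 0 0 0 0 0 0.045;0 0 0 0 0 0 0.045;0 0 0 0 0 0 0.028;0 0 0 0 0 0 0.028;0 0 0 0 0 0 0.028;0 0 0 0 0 0 0.028;0 0 0 0 0 0 0.028" --squeeze 12

```text
t: 12.4
eef_pos: [0.6224, -0.2527, 0.0895]
ee_rot: [3.142, 0.0, -0.432]
force: [-0.7, -0.3, -0.4]
width: 0.0357
gripper_force: 12.0
```

Call:
move_arm --rows "0 0 0 0 0 -0.008 0.028;0 0 0 0 0 -0.015 0.028;0 0 0 0 0 -0.025 0.028;0 0 0 0 0 -0.03 0.028;0 0 0 0 0 -0.03 0.028;0 0 0 0 0 -0.012 0.028;0 0 0 0 0 0 0.028;0 0 0 0 0 0 0.028"

```text
t: 13.4
eef_pos: [0.6217, -0.2524, 0.2082]
ee_rot: [3.141, 0.002, -0.432]
force: [0.5, 0.4, -0.9]
width: 0.0356
gripper_force: 12.0
```

Call:
move_arm --rows "0 0 0 -0.012 -0.010 0 0.028;0 0 0 -0.024 -0.0195 0 0.028;0 0 0 -0.031 -0.025 0 0.028;0 0 0 -0.033 -0.027 0 0.028;0 0 0 -0.033 -0.027 0 0.028;0 0 0 -0.029 -0.024 0 0.028;0 0 0 -0.019 -0.0155 0 0.028;0 0 0 -0.010 -0.008 0 0.028"

```text
t: 14.4
eef_pos: [0.513, -0.0298, 0.2092]
ee_rot: [3.141, 0.001, -0.43]
force: [0.1, -0.3, -0.3]
width: 0.0356
gripper_force: 12.0
```

Call:
move_arm --rows "0 0 0 0 0 0 0.028;0 0 0 0 0 0 0.028;0 0 0 0 0 0 0.028"

```text
t: 14.78
eef_pos: [0.5144, -0.0316, 0.2093]
ee_rot: [3.141, 0.0, -0.433]
force: [-0.0, -0.2, -1.6]
width: 0.0357
gripper_force: 12.0
```

```bash
python3 -c "
from h import *
wristfit(.084,.0305,'w5')
p,d=arm.grab_frame('scene');cv2.imwrite('pics/s5.png',cv2.resize(p[100:260,110:310],None,fx=3.6,fy=3.6,interpolation=cv2.INTER_CUBIC))"
```

```text
w5 centre [ 0.5132 -0.0301] 523 0.0008 z98 0.2342 tool dx,dy [-0.0016 -0.0009] tcp [ 0.5144 -0.0316  0.2093]
```

View pics/s5.png

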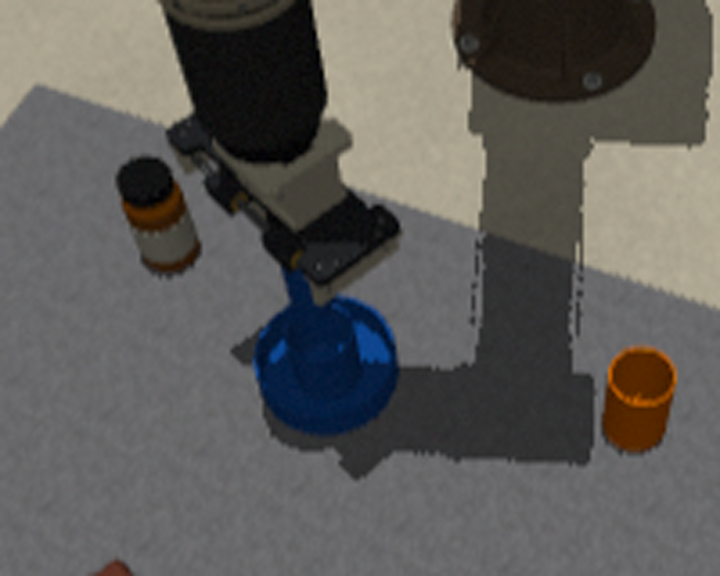

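View pics/w5.png

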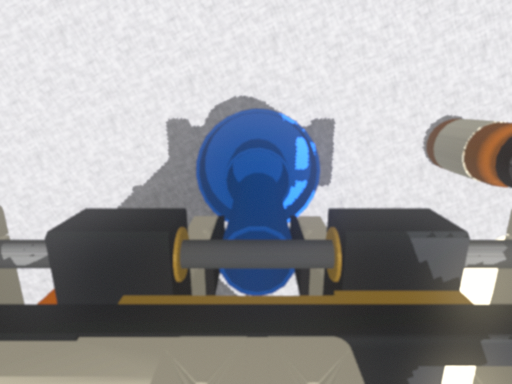

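The wrist picture shows the slim pot hanging straight in the grip at (257,250), over the mid pot at (258,165). Both pictures show it vertical. I correct by 1 mm and lower.

Call:
move_arm --rows "0 0 0 -0.001 -0.001 0.01 0.028;0 0 0 0 0 0.02 0.028;0 0 0 0 0 0.02 0.028;0 0 0 0 0 0.02 0.028;0 0 0 0 0 0.015 0.028;0 0 0 0 0 0.012 0.028;0 0 0 0 0 0.007 0.028;0 0 0 0 0 0 0.028"

```text
t: 15.88
eef_pos: [0.5136, -0.0298, 0.1053]
ee_rot: [3.141, 0.0, -0.432]
force: [0.3, -0.0, -1.0]
width: 0.0355
gripper_force: 12.0
```

Call:
move_arm --rows "0 0 0 0 0 0.002 0.028;0 0 0 0 0 0.001 0.028;0 0 0 0 0 0 0.028;0 0 0 0 0 0 0.028"

```text
t: 16.38
eef_pos: [0.5138, -0.0297, 0.1027]
ee_rot: [-3.141, -0.0, -0.432]
force: [-0.2, 0.2, -0.3]
width: 0.036
gripper_force: 12.0
```

Call:
move_arm --rows "0 0 0 0 0 0.001 0.028;0 0 0 0 0 0.001 0.028;0 0 0 0 0 0 0.028;0 0 0 0 0 0 0.028"

```text
t: 16.88
eef_pos: [0.5138, -0.0297, 0.1006]
ee_rot: [3.142, -0.0, -0.432]
force: [1.0, 0.1, -0.2]
width: 0.0355
gripper_force: 12.0
```

Call:
move_arm --rows "0 0 0 0 0 0.001 0.028;0 0 0 0 0 0 0.028;0 0 0 0 0 0 0.028"

```text
t: 17.25
eef_pos: [0.5137, -0.0298, 0.0995]
ee_rot: [3.142, 0.0, -0.432]
force: [-0.3, -0.6, -1.3]
width: 0.0357
gripper_force: 12.0
```

Call:
move_arm --rows "0 0 0 0 0 0.001 0.028;0 0 0 0 0 0 0.028;0 0 0 0 0 0 0.028"

```text
t: 17.62
eef_pos: [0.5141, -0.0299, 0.0994]
ee_rot: [-3.141, -0.001, -0.431]
force: [-1.1, 0.4, 6.4]
width: 0.0356
gripper_force: 12.0
```

Contact. I release and rise.

Call:
move_arm --rows "0 0 0 0 0 0 0.038;0 0 0 0 0 0 0.042;0 0 0 0 0 0 0.06;0 0 0 0 0 0 0.08;0 0 0 0 0 0 0.08;0 0 0 0 0 0 0.08;0 0 0 0 0 0 0.08"

```text
t: 18.5
eef_pos: [0.5137, -0.0297, 0.0986]
ee_rot: [-3.142, -0.0, -0.432]
force: [0.1, 0.1, -0.4]
width: 0.079
gripper_force: 0.0
```

Call:
move_arm --rows "0 0 0 0 0 -0.01 0.08;0 0 0 0 0 -0.03 0.08;0 0 0 0 0 -0.04 0.08;0 0 0 0 0 -0.04 0.08;0 0 0 0 0 -0.04 0.08;0 0 0 0 0 0 0.08;0 0 0 0 0 0 0.08;0 0 0 0 0 0 0.08"

```text
t: 19.5
eef_pos: [0.5131, -0.0298, 0.2576]
ee_rot: [3.141, 0.001, -0.432]
force: [0.5, 0.7, 0.1]
width: 0.0796
gripper_force: 0.0
```

```bash
python3 -c "
from h import *
wristfit(.124,.0168,'w6')
wristfit(.084,.0305,'w6b')"
```

```text
w6 centre [ 0.5131 -0.0287] 342 0.0008 z98 0.1236 tool dx,dy [-0.0005 -0.001 ] tcp [ 0.5131 -0.0298  0.2576]
w6b centre [ 0.5136 -0.0302] 589 0.0033 z98 0.1237 tool dx,dy [0.0005 0.0001] tcp [ 0.5132 -0.0299  0.2576]
```

View pics/w6.png

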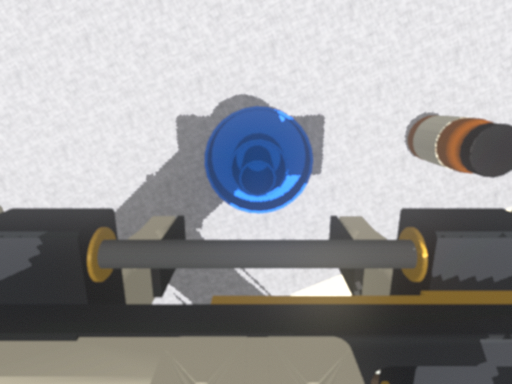

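The picture shows all three pots nested at (258,160). The slim rim is at z 0.124 and about 1.6 mm off the mid pot's centre, and the gripper is clear. I hand it in.

```bash
python3 -c "
from station import arm
print(arm.job_done())"
```

```text
the job is handed in; nothing more can be done
None
```

The middle-sized blue pot stands upright in the blue dish with the slim blue pot upright inside it, both released; the dish is about where it stood, the orange pot was not touched, and the job was handed in at about 20 s without returning a verdict.

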